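# Clear the pull post and hold the sprung length gauge at its mark

## Task

A roll of tape has been parked on the blue post of the sprung length gauge: lift it up off the post and set it down flat in the blue tray, without dropping it. Then take hold of the blue post and pull the telescoping rod out against its spring until its black pointer lines up with the white line on the red rider, and finish still holding it there, so that a clay strip can be measured off. Do not knock the two mugs or the green jar about.

Things in the scene. Friction and masses are not known exactly. Their poses are not given: they have to be found in the camera images.
- gauge: the length gauge, fixed: a pale board 395 x 140 x 12 mm with an aluminium tube (28 mm diameter, axis 45 mm up) along it. Origin: on the table, below the post's axis when the rod is in. x runs along the tube; the rod pulls OUT towards -x; y towards the white ruler; z up. Here the board spans x -170..225, y -45..95; tube x 24..222, its clamps 60 mm high; ruler y 51..81, top 18 mm up
- rod (a joint): how far the inner rod is pulled out of the tube, m: 0 fully in (at the start), limit 0.135. A spring always pulls it back in: about 3.3 N at 0, rising 0.55 N per 10 mm (9.4 N at 0.11); let go, it slides home. The rod ends in a grey carriage block 36 x 36 mm in plan, its level top 65 mm above the table
- post (a point): the blue upright pull post on the carriage, 16 mm diameter, 46 mm tall, moving with the rod. This point: the centre of its foot on the carriage's top (65 mm above the table), axes like the gauge's; its top is 111 mm above the table. With the tape off it can be pinched from above from any side
- pointer_tip (a point): tip of the black pointer, a bar 4 mm wide sticking out sideways from the carriage towards the ruler, 33 mm above the table, moving with the rod. It lies 48 mm from the post's axis along the gauge's +y, at the same gauge x as that axis
- mark (a point): white line on the red rider (a fixed block 18 x 32 x 18 mm on the ruler, top 36 mm above the table), on its side towards the rod. Axes like the gauge's. It stands 50 to 110 mm from the pointer's start towards the gauge's -x, a different distance each time. Pointer and line agree when pointer_tip and mark have the same x in the gauge's frame
- tape: the yellow roll of tape, 56 mm outside diameter, 28 mm hole, 30 mm high, 40 to 85 g, rigid. Origin: centre of its underside; z is the axis of the hole. At the start it lies flat on the carriage's top with the post through its hole
- tape_center (a point): the centre of the roll, 15 mm above its underside
- tray: the blue open tray, fixed, 190 (its x) by 170 (its y) by 28 mm tall outside, walls 4 mm. Origin: the centre of its underside on the table. It may stand left or right of the gauge; a clay relief on a plywood board (170 x 150 mm, 25 mm tall) stands on the other side
- tray_in (a point): the centre of the tray's inner floor, 4 mm above the table; axes like those of the tray
- pencil_mug: white ceramic mug of coloured pencils, 78 mm wide and 95 mm tall, pencils to about 195 mm; a bystander, loose. Origin: the centre of its underside
- brush_mug: blue ceramic mug of brushes, 78 mm wide and 95 mm tall, brushes to about 195 mm; a bystander, loose. Origin: the centre of its underside
- glaze_jar: green glaze jar with a white lid, 64 mm diameter, 75 mm tall; a bystander, loose. Origin: the centre of its underside
Mind the look-alikes: they are no part of the job. There is more than one size of the tape; the one meant has the size given above.

How it is judged:
By the outcome, as a careful person would: the job done as asked, in the order asked, and still so for the second after the job is handed in, while the arm keeps its last pose, push and grip.
It also fails if it takes over 67 s, if anything falls off the work surface, if the arm or the gripper's body presses on something with over 40 N, if the wrist force passes 120 N, or if a joint passes its speed limit or range.

## Robot

A 6-joint arm with a two-finger parallel gripper is mounted at the origin on the work surface. World frame = base frame: x ahead of the robot, y to its left, z up, the work surface at z = 0. Lengths are in m, angles in rad, forces in N, time in s.
With the tool pointing down it reaches from about 0.275 to 1 m from the base axis. Payload 8.4 kg.
Tool frame: the origin (TCP) lies on the centre line of the jaws, within the pads' length; the fingertips stand 17 mm ahead of it and the grasp point (between the pads) lies 2 mm behind it (bot.tcp_to_tips is the y of the fingertips in the tool frame, in m); y points along the fingers, z is the direction in which the jaws open and shut, and the axes are right-handed (so a half turn about y gives the same grasp; the last joint's range is limited). The gripper opens to 85 mm and grips with 20 to 120 N. Pads are 22 mm wide; open, the fingers measure 114 mm over their backs; the gripper's body (76 mm by 85 mm) begins 54 mm behind the grasp point. The pads swing forward as they close: fully open they stand 13 mm farther back than shut.
Start: joints at [-1.194, 0.353, 1.633, -0, 1.155, -0.002], TCP at [0.231, -0.581, 0.248] pointing down, gripper open.
Joint ranges: [-2.63, 2.63], [-0.92, 2.1], [0.06, 2.66], [-1.3, 4.44], [0, 2.69], [-3.02, 3.02]. Speed limits (rad/s): [2.22, 2.22, 2.79, 3.14, 3.14, 3.14].

## Interface

Orientations are given as a unit quaternion [x, y, z, w].
In Python, from workcell import bot, hand, kinematics, get_obs, vision, hand_in gives the robot as it stands. The module is installed in compiled form; this text tells all that it offers. Calls block until the motion is done:
- bot.reach(position, orientation): joint-space move of the TCP to a pose.
- bot.servo_line(position, ori=None, velocity=0.15): straight line of the TCP; ori=None keeps the orientation; velocity is the mean speed in m/s.
- bot.goto_joints(angles): joint-space move.
- hand.move_gripper(opening, strength=None): finger opening in m; strength is the grip in N (None keeps the last); returns when the fingers have stopped.
- bot.dwell(seconds).
- kinematics.solve_ik(position, orientation): joint angles nearest the present ones, or None.
- get_obs(): the state.
- vision.read_camera(name): name is "scene" or "top" or "wrist"; returns a dict with "frame" (480x640x3 uint8, red, green, blue), "intrinsics" (3x3 intrinsics, pixels), "view" (4x4, takes a point from world to camera coordinates). Camera axes: x right, y down, z forward; pixel columns grow to the right and rows downward; lengths in m; the calibration is good to about 2 mm. The wrist camera is an equidistant fisheye: a pixel r from the principal point sees the ray r / f radians off the axis. A picture is of the moment at which its call begins. There is no depth.
A pose or a line that the arm cannot do raises bot.IKError and nothing moves.
- hand_in(): hands the job in, once; it reports no verdict.
The state is a dict: "time_s": time; "joint_pos": joint angles; "joint_vel": joint speeds; "joint_efforts": joint torques, N m; "position": TCP position; "orientation": TCP orientation; "wrist_force": force on the tool from outside, world axes, zero at the start; "ft_torque": the same for the moment, N m; "gripper_width": finger opening in m.
Only numpy, scipy, OpenCV 4.12 (cv2) and the standard library are available. Lean on these libraries where they do the work, as an engineer would, in place of code of your own. Each camera call takes 0.05 s, during which the arm holds its last target. There are 200 camera calls.

## Working session

There is one attempt and no reset: what is moved stays moved. The work goes in short steps, each a Python script; the robot and the scene stay as the last script left them, time stands still between calls to the robot, and variables do not carry over. Pictures are saved under pics/ and viewed, about 8 in all and at most 12, crops included, and the job is handed in when it is done.

```bash
mkdir -p pics; cat > h.py <<'E'
import numpy as np,cv2
from workcell import bot,hand,kinematics,get_obs,vision,hand_in
def cam(n,save=None):
    d=vision.read_camera(n)
    if save: cv2.imwrite(f'pics/{save}.png',d['frame'][:,:,::-1]); np.savez(f'pics/{save}.npz',**d)
    return d
def ray(d,u,v,fish=False):
    K=d['intrinsics'];V=d['view']
    x=(u-K[0,2])/K[0,0];y=(v-K[1,2])/K[1,1]
    if fish:
        r=np.hypot(x,y); s=np.sin(r)/max(r,1e-9); c=np.array([x*s,y*s,np.cos(r)])
    else: c=np.array([x,y,1.])
    R=V[:3,:3]; o=-R.T@V[:3,3]; g=R.T@c
    return o,g/np.linalg.norm(g)
def atz(d,u,v,z,fish=False):
    o,g=ray(d,u,v,fish); return o+g*(z-o[2])/g[2]
def proj(d,P,fish=False):
    K=d['intrinsics'];V=d['view'];c=V[:3,:3]@np.asarray(P)+V[:3,3]
    if fish:
        r=np.hypot(c[0],c[1]);t=np.arctan2(r,c[2]);q=c[:2]/max(r,1e-9)*t
    else: q=c[:2]/c[2]
    return np.array([K[0,0]*q[0]+K[0,2],K[1,1]*q[1]+K[1,2]])
def tri(rs):
    A=sum(np.eye(3)-np.outer(g,g) for o,g in rs);b=sum((np.eye(3)-np.outer(g,g))@o for o,g in rs)
    return np.linalg.solve(A,b)
def load(n): return dict(np.load(f'pics/{n}.npz'))
E
python3 - <<'E'
from h import *
for n in('scene','top'):
    d=cam(n,n+'0'); V=d['view'];print(n,-V[:3,:3].T@V[:3,3],d['intrinsics'][0])
o=get_obs();print(o['orientation'],o['gripper_width'],bot.tcp_to_tips)
E
```

```text
scene [1.02262262 0.31083212 1.00342727] [570.26711481   0.         317.64200806]
top [0.48918246 0.01639592 0.88474224] [440.46594009   0.         314.09144622]
[-0.13323007  0.69489255 -0.69402273  0.13306591] 0.08535254660135862 0.017
```

View pics/top0.png

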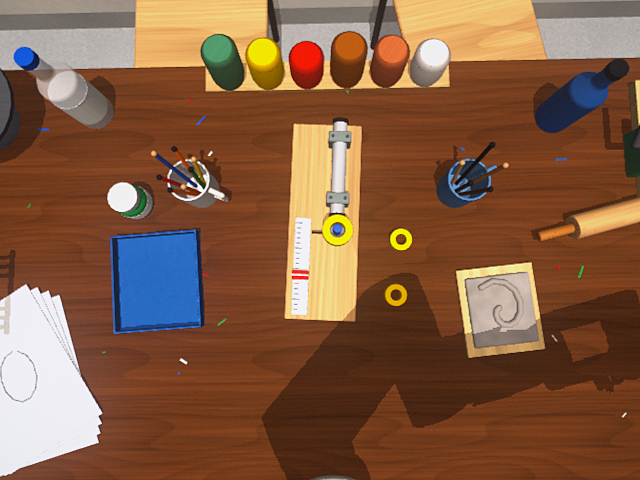

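View pics/scene0.png

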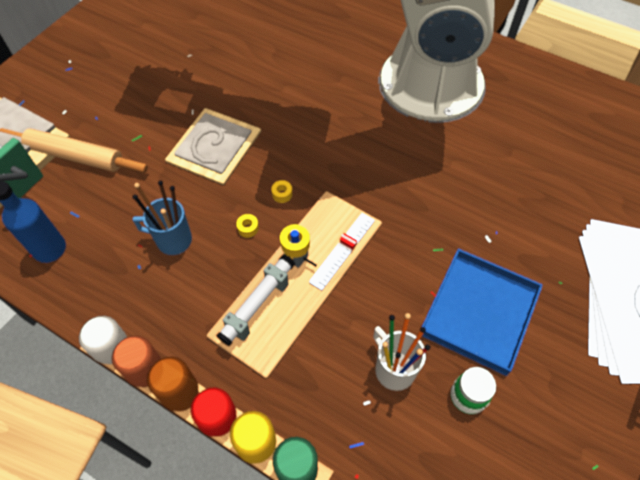

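Candidates for the tape: the ring on the post at top (337,230) / scene (294,240), and two smaller loose rings at top (401,239) and (396,295). The one with the post through it is the target. The tray is at top (157,280), the rider at (300,274), the pencil mug at (195,183), the jar at (130,200) and the brush mug at (463,183).

```bash
python3 - <<'E'
from h import *
T=load('top0');S=load('scene0')
def blob(d,lo,hi,box):
    x0,y0,x1,y1=box;h=cv2.cvtColor(d['frame'],cv2.COLOR_RGB2HSV)[y0:y1,x0:x1]
    m=cv2.inRange(h,lo,hi);n,l,s,c=cv2.connectedComponentsWithStats(m)
    i=1+np.argmax(s[1:,4]);return c[i]+[x0,y0],s[i]
Y=((20,150,120),(35,255,255));B=((100,120,60),(130,255,255));R=((0,180,120),(6,255,255))
def both(nm,c,bt,bs):
    a,sa=blob(T,*c,bt);b,sb=blob(S,*c,bs);P=tri([ray(T,*a),ray(S,*b)]);print(nm,a,sa,b,sb,P,proj(T,P)-a);return a,b
both('post',B,(325,218,350,242),(285,228,303,248))
both('tape',Y,(318,210,357,248),(275,220,315,265))
a,b=both('rider',R,(285,262,312,285),(335,230,362,252))
for n,bx in (('small1',(385,225,415,252)),('small2',(382,280,410,310))):
    a,s=blob(T,((18,150,100),(35,255,255)),bx);print(n,a,s)
print('board corners',[atz(T,u,v,.012).round(4) for u,v in((294,124),(361,126),(355,321),(285,319))])
print('tray top corners',[atz(T,u,v,.028).round(4) for u,v in((111,237),(198,229),(203,325),(115,332))])
for n,u,v in(('jar',122,197),('pmug',190,180),('bmug',470,178)):print(n,atz(T,u,v,.08).round(3))
print('tube',[atz(T,u,v,.045) for u,v in((340,128),(338,212))])
c=np.hstack([cv2.resize(T['frame'][190:310,270:420],None,fx=3,fy=3,interpolation=2),cv2.resize(S['frame'][200:280,260:360],(350,360*1-80),interpolation=2)[:280].copy().__class__((0,)) if 0 else np.zeros((360,0,3),np.uint8)])
s=cv2.resize(S['frame'][180:300,240:390],None,fx=2.3,fy=3,interpolation=2)
cv2.imwrite('pics/crop0.png',np.hstack([c,s])[:,:,::-1])
E
```

```text
post [337.14516129 228.12903226] [ 8  6  9  9 62] [294.46666667 235.94666667] [ 6  3  8 11 75] [ 0.58854494 -0.01287091  0.10050635] [ 0.14962784 -0.08323605]
tape [337.11428571 229.2487395 ] [  4   4  31  31 595] [294.33038348 240.76253687] [  4   4  31  34 678] [ 0.5888411  -0.01362903  0.08264824] [ 0.24879226 -0.13862381]
rider [299.34042553 277.0212766 ] [ 7 14 16  3 47] [347.0625   242.703125] [ 5  8 15 11 64] [0.50477771 0.05760016 0.01547499] [ 1.36262902 -0.80440239]Traceback (most recent call last):
  File "<stdin>", line 14, in <module>
TypeError: blob() missing 1 required positional argument: 'box'
```

```bash
python3 - <<'E'
from h import *
T=load('top0');S=load('scene0')
print('board corners',[atz(T,u,v,.012)[:2].round(4) for u,v in((294,124),(361,126),(355,321),(285,319))])
print('tray top corners',[atz(T,u,v,.028)[:2].round(4) for u,v in((111,237),(198,229),(203,325),(115,332))])
for n,u,v in(('jar',122,197),('pmug',190,180),('bmug',470,178)):print(n,atz(T,u,v,.08).round(3))
print('tube',[atz(T,u,v,.059)[:2] for u,v in((340,128),(338,212))])
for n,(u,v),z in(('tape',(337,229.2),.095),('s1',(401,239),.02),('s2',(396,295),.02)):
    a=atz(T,u-15.5,v,z);b=atz(T,u+15.5,v,z);print(n,np.linalg.norm(a-b)/31,'m/px')
c=cv2.resize(T['frame'][190:310,270:420],(450,360),interpolation=2)
s=cv2.resize(S['frame'][180:300,240:357],(350,360),interpolation=2)
cv2.imwrite('pics/crop0.png',np.hstack([c,s])[:,:,::-1])
E
```

```text
board corners [array([0.815 , 0.0685]), array([ 0.8083, -0.0679]), array([ 0.4161, -0.0477]), array([0.4215, 0.0894])]
tray top corners [array([0.5864, 0.4306]), array([0.5998, 0.2584]), array([0.413 , 0.2466]), array([0.4015, 0.4173])]
jar [0.655 0.387 0.08 ]
pmug [0.686 0.26  0.08 ]
bmug [ 0.681 -0.26   0.08 ]
tube [array([ 0.78785537, -0.02292346]), array([ 0.62438364, -0.01627352])]
tape 0.0018030636988764148 m/px
s1 0.001960444477815857 m/px
s2 0.0019391086076256524 m/px
```

View pics/crop0.png

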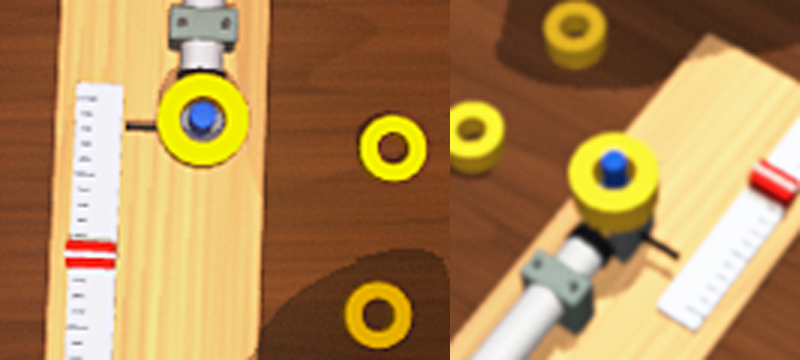

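The crop confirms the choice: the ring on the post is 31 px × 1.8 mm = 56 mm across, and the loose ones are about 43 mm. The gauge yaw is about -3°. Next I go above the tape and look with the wrist camera.

```bash
cat >> h.py <<'E'
from scipy.spatial.transform import Rotation as Ro
def down(phi):
    c,s=np.cos(phi),np.sin(phi); return Ro.from_matrix(np.array([[s,-c,0],[0,0,-1],[c,s,0]]).T).as_quat()
YAW=np.radians(-3.0); GX=np.array([np.cos(YAW),np.sin(YAW),0]); GY=np.array([-np.sin(YAW),np.cos(YAW),0])
E
python3 - <<'E'
from h import *
for p in(YAW,YAW+np.pi/2,YAW-np.pi/2,YAW+np.pi):
    for P in((.5885,-.0135,.2),(.495,.338,.05)): print(p,kinematics.solve_ik(P,down(p)))
q=kinematics.solve_ik((.5885,-.0135,.2),down(YAW+np.pi/2)); q2=kinematics.solve_ik((.5885,-.0135,.2),down(YAW-np.pi/2))
p=YAW+np.pi/2 if abs(q[5])<abs(q2[5]) else YAW-np.pi/2
bot.reach((.5885,-.0135,.2),down(p)); print(p,get_obs()['time_s'])
cam('wrist','w1')
E
```

```text
-0.05235987755982989 [-2.54838400e-02  3.47296208e-01  1.75885991e+00 -4.44089210e-16
  1.03543653e+00  2.68760376e-02]
-0.05235987755982989 [ 5.96605572e-01  5.60994588e-01  1.82307394e+00 -4.44089210e-16
  7.57524126e-01  6.48965449e-01]
1.5184364492350666 [-2.54838400e-02  3.47296208e-01  1.75885991e+00 -4.44089210e-16
  1.03543653e+00 -1.54392029e+00]
1.5184364492350666 [ 5.96605572e-01  5.60994588e-01  1.82307394e+00 -4.44089210e-16
  7.57524126e-01 -9.21830877e-01]
-1.6231562043547265 [-2.54838400e-02  3.47296208e-01  1.75885991e+00 -4.44089210e-16
  1.03543653e+00  1.59767236e+00]
-1.6231562043547265 [ 5.96605572e-01  5.60994588e-01  1.82307394e+00 -4.44089210e-16
  7.57524126e-01  2.21976178e+00]
3.0892327760299634 None
3.0892327760299634 [ 5.96605572e-01  5.60994588e-01  1.82307394e+00 -4.44089210e-16
  7.57524126e-01 -2.49262720e+00]
1.5184364492350666 2.4917
```

View pics/w1.png

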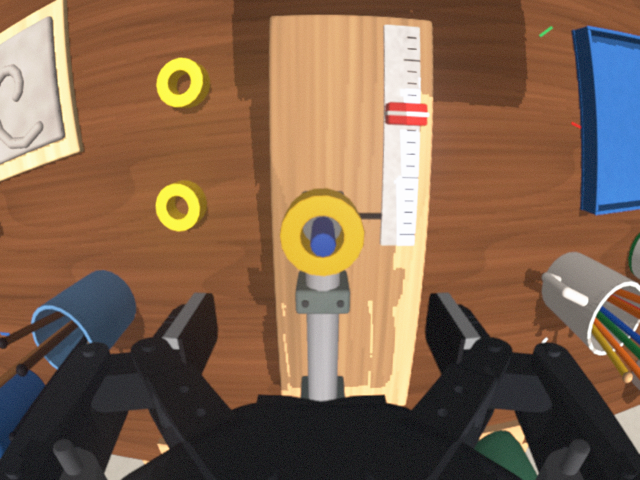

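The wrist view shows the tape at (322,232), the pointer tip at (381,216), and the rider's white line from about (388,114) to (427,114).

```bash
python3 - <<'E'
from h import *
W=load('w1');T=load('top0');V=W['view'];print('cam',-V[:3,:3].T@V[:3,3])
f=W['frame'];h=cv2.cvtColor(f,cv2.COLOR_RGB2HSV)[185:280,270:370]
m=cv2.inRange(h,(18,140,100),(35,255,255));n,l,s,c=cv2.connectedComponentsWithStats(m);i=1+np.argmax(s[1:,4])
cn=max(cv2.findContours((l==i).astype(np.uint8),0,1)[0],key=cv2.contourArea);e=cv2.fitEllipse(cv2.convexHull(cn));print(e,s[i])
P=atz(W,e[0][0]+270,e[0][1]+185,.09,True);print('tape wrist z.09',P,'tri',tri([ray(W,e[0][0]+270,e[0][1]+185,True),ray(T,337.1,229.25)]))
for n,(u,v),z in(('ptr',(381,216),.033),('ptr root',(364,216),.033),('markR',(388,114),.036),('markL',(427,114),.036)):
    p=atz(W,u,v,z,True);d=p-[.5885,-.0135,0];print(n,p,'gauge',d@GX,d@GY)
c=cv2.resize(f[95:245,345:445],(600,600*150//100),interpolation=2)[:600]
E
```

```text
cam [ 0.51689441 -0.00874593  0.32545692]
((51.70798110961914, 47.392005920410156), (84.3697280883789, 87.28681945800781), 177.9181671142578) [  10    4   85   87 4619]
tape wrist z.09 [ 0.58436429 -0.01216674  0.09      ] tri [ 0.58999499 -0.01301594  0.07065215]
ptr [0.58942845 0.03606359 0.033     ] gauge -0.0016667770960310268 0.04954425931735811
ptr root [0.58872844 0.02206624 0.033     ] gauge -0.0016332711649299373 0.035529451779246775
markR [0.50739468 0.04346853 0.036     ] gauge -0.08397567016034223 0.05264572998017905
markL [0.50756173 0.07500603 0.036     ] gauge -0.08545939901018652 0.08414875299925541
```

```bash
python3 - <<'E'
from h import *
o=down(YAW+np.pi/2)
bot.servo_line((.5875,-.0130,.087),o,.12)
F=lambda:(get_obs()['wrist_force'].round(1) if hasattr(get_obs()['wrist_force'],'round') else get_obs()['wrist_force'])
print(F());hand.move_gripper(.050,40);s=get_obs();print(s['gripper_width'],F(),s['position'])
bot.servo_line((.5875,-.0130,.107),o,.05);print(get_obs()['gripper_width'],F())
bot.servo_line((.5875,-.0130,.26),o,.15);s=get_obs();print(s['gripper_width'],F(),s['time_s'])
cam('wrist','w2')
E
```

```text
[ 0.4  0.2 -0.2]
0.05541933756487366 [-1.7 -0.   7.6] [ 0.58797309 -0.01300456  0.08813581]
0.05521863623421157 [ 0.5 -0.2 -0.5]
0.055146867437105555 [-0.1 -0.6 -1.6] 5.75
```

View pics/w2.png

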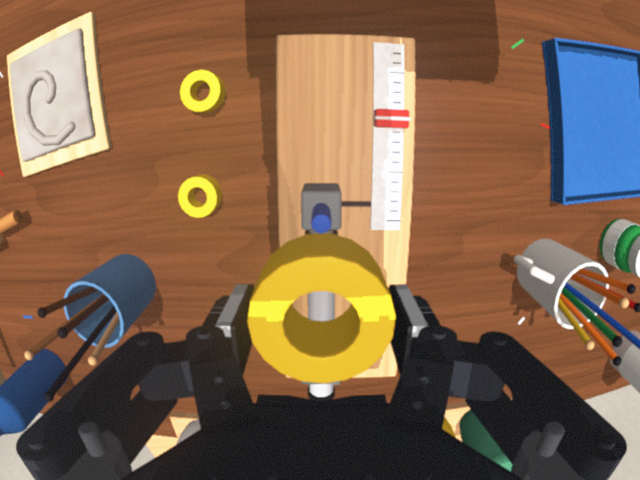

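The tape is held level and the post at (321,218) is clear. Next I carry it to the tray, lower it until it touches, and release.

```bash
python3 - <<'E'
from h import *
o=down(np.radians(93.5)); X,Y=.497,.338
bot.reach((X,Y,.20),o)
bot.servo_line((X,Y,.034),o,.12); bot.dwell(.15); f0=get_obs()['wrist_force'][2]
z=.034
while z>.022:
    z-=.0012; bot.servo_line((X,Y,z),o,.02); f=get_obs()['wrist_force'][2]
    if f-f0>2.5: break
print('contact z',z,f-f0,get_obs()['gripper_width'])
hand.move_gripper(.072); s=get_obs();print(s['gripper_width'],s['wrist_force'],s['time_s'])
bot.servo_line((X,Y,.18),o,.2); print(get_obs()['time_s'])
d=cam('top','t2');cam('wrist','w3')
cv2.imwrite('pics/t2c.png',np.hstack([cv2.resize(d['frame'][170:350,60:300],(480,360),interpolation=2),cv2.resize(load('w3')['frame'],(320,240))[np.r_[0:240,[239]*120]]])[:,:,::-1])
E
```

```text
contact z 0.026800000000000004 5.920322335817 0.055212954397709936
0.07206267966331219 [-0.2786554   1.25896901 -0.47317435] 10.6667
11.5833
```

View pics/t2c.png

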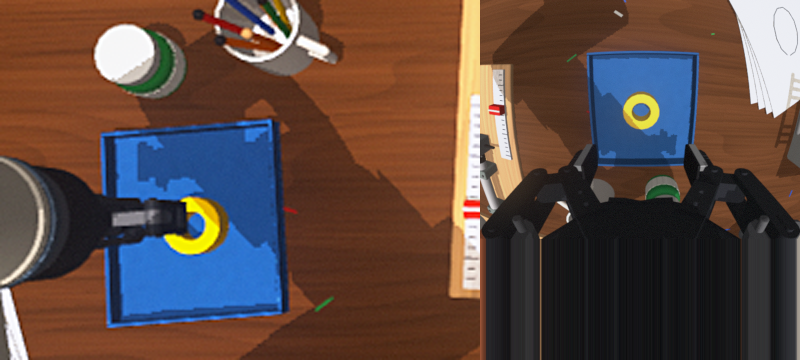

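The tape lies flat in the tray near its centre, and the mugs and jar haven't moved. Next is the post, with the jaws along the gauge x so that a finger pulls directly. That puts the wrist camera on the ruler side.

```bash
python3 - <<'E'
from h import *
o=down(YAW); P=np.array([.5885,-.0130,0])
bot.reach(P+[0,0,.20],o); hand.move_gripper(.05)
bot.servo_line(P+[0,0,.093],o,.12)
hand.move_gripper(.0,60); s=get_obs();print(s['gripper_width'],s['wrist_force'],s['position'])
Q=P+[0,0,.093]-.075*GX
bot.servo_line(Q,o,.05); bot.dwell(.2); s=get_obs();print(s['gripper_width'],s['wrist_force'],s['position'],s['time_s'])
cam('wrist','w4');d=load('w4')
for g in(-.13,0): print(proj(d,P+[0,0,.036]+GX*g+.05*GY,True))
E
```

```text
0.014666215471661359 [-5.9307002   0.87239464  9.27812914] [ 0.58747115 -0.01292708  0.09379234]
0.014384196051979572 [6.07815979 0.2463787  2.70145185] [ 0.5151556  -0.00906505  0.09376682] 16.6917
[211.05085026 176.07424931]
[463.17048895 176.89649494]
```

View pics/w4.png

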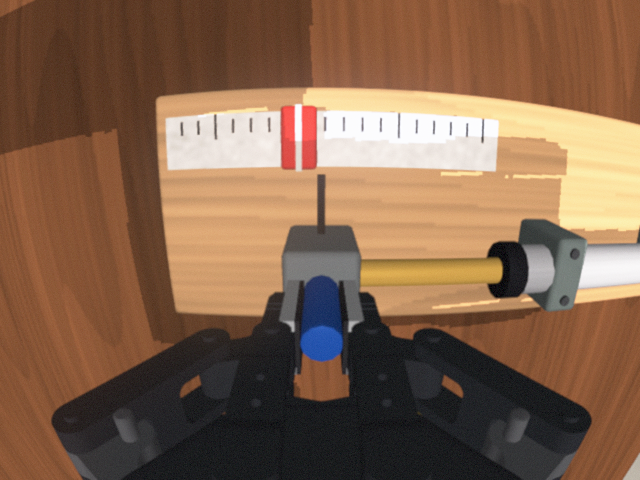

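```bash
cat > m.py <<'E'
from h import *
def meas(d):
    f=d['frame'].astype(float);h=cv2.cvtColor(d['frame'],cv2.COLOR_RGB2HSV)
    red=cv2.inRange(h,(0,150,100),(8,255,255))|cv2.inRange(h,(172,150,100),(180,255,255))
    red[:90]=0;red[180:]=0
    ys,xs=np.nonzero(red);v0,v1=ys.min(),ys.max();rows=range(v1-14,v1-3);um=[]
    for v in rows:   # white gap between the red halves
        x=np.nonzero(red[v])[0];k=np.argmax(np.diff(x));a,b=x[k],x[k+1]
        w=f[v,a:b+1,1]-f[v,a,1];w=w.clip(0);um.append((w*np.arange(a,b+1)).sum()/w.sum())
    up=[];vp=[]
    for v in range(183,215):
        w=(110-f[v,290:350].mean(1)).clip(0)   # dark bar on pale board
        if w.sum()>50: up.append((w*np.arange(290,350)).sum()/w.sum());vp.append(v)
    pv=np.polyfit(vp,up,1);u=np.polyval(pv,177)
    p=atz(d,u,177,.033,True);m=atz(d,np.median(um),v1-8,.036,True)
    print('px ptr',u,'mark',np.median(um),np.std(um),v0,v1,'gauge y',(p-m)@GY)
    return (m-p)@GX
E
python3 - <<'E'
from m import *
from h import *
d=load('w4');print('need dx',meas(d))
s=get_obs();dx=meas(d)
if -.025<dx<-.005:
    Q=np.array([.5885,-.0130,.093])+(-.075+dx)*GX
    bot.servo_line(Q,down(YAW),.03);bot.dwell(.4);d=cam('wrist','w5');print('now',dx:=meas(d)); s=get_obs();print(s['position'],s['wrist_force'],s['gripper_width'],s['time_s'])
    cv2.imwrite('pics/w5c.png',cv2.resize(d['frame'][80:380,200:440],(640,800))[:600,:,::-1])
E
```

```text
px ptr 320.85324995483495 mark 298.1919463087248 0.06200818022063639 106 168 gauge y -0.00893563425220407
need dx -0.011149407079761758
px ptr 320.85324995483495 mark 298.1919463087248 0.06200818022063639 106 168 gauge y -0.00893563425220407
px ptr 320.69941272368794 mark 320.4858757062147 0.014425727449451675 106 168 gauge y -0.008875476094443085
now -0.0001045230277536224
[ 0.5042137  -0.00851744  0.09379452] [7.70414735 0.34311096 1.9874735 ] 0.014516426517598319 17.7167
```

View pics/w5c.png

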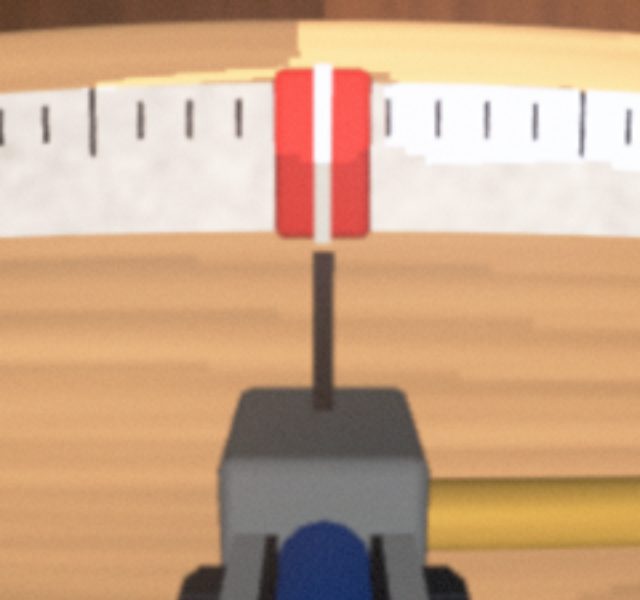

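The pointer and the white line coincide. I check that they hold for a second and the tape is still in place, then hand in.

```bash
python3 - <<'E'
from m import *
from h import *
bot.dwell(1.0);print('dx',meas(cam('wrist')))
d=cam('top','t3');h=cv2.cvtColor(d['frame'],cv2.COLOR_RGB2HSV)[235:325,115:200]
ys,xs=np.nonzero(cv2.inRange(h,(20,130,100),(35,255,255)));print('tape',atz(d,xs.mean()+115,ys.mean()+235,.03),len(xs),np.ptp(xs),np.ptp(ys))
s=get_obs();print(s['wrist_force'],s['gripper_width'],s['time_s'])
hand_in()
E
```

```text
px ptr 320.7489275650159 mark 320.4879120879121 0.015830245308838656 106 168 gauge y -0.008875508401357108
dx -0.00012845319050531817
tape [0.49592088 0.33933794 0.03      ] 495 31 28
[ 6.94870783 -0.64053687  1.70088505] 0.014337369588221714 18.8167
the job is handed in; nothing more can be done
```

The job is done and handed in at 18.8 s of the 67 s allowed; `hand_in()` reports no verdict.

- **Tape:** I lifted the 56 mm roll off the post and lowered it into the tray until it touched the floor before letting go. The last top image shows it lying flat near the tray's centre, at (0.496, 0.339).
- **Rod:** I pinched the blue post at 60 N with the jaws along the pull and drew the rod out about 86 mm of arm travel. After a one-second hold, the wrist camera put the pointer within about 0.13 mm of the white line. The arm is still holding it there against about 7 N.
- **Bystanders:** the mugs and jar looked untouched in the view after placing the tape. I did not inspect them again at the end.
- **Checks that disagreed:**
  - The first wrist estimate of the tape's x differed by about 4 mm from the top camera's. The grasp tolerated it.
  - I saw brief upward forces of about 8–9 N as the gripper closed.
  - I did not check the pointer alignment from a second camera.

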